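# Crank a soap bar out of its dispenser and set it in the drying cradle

## Robot

A 7-joint arm with a two-finger parallel gripper is mounted at the origin on the work surface. World frame = base frame: x ahead of the robot, y to its left, z up, the work surface at z = 0. Lengths are in m, angles in rad, forces in N, time in s.
With the tool pointing down it reaches from about 0.375 to 0.925 m from the base axis. Payload 3.1 kg.
Tool frame: the origin (TCP) lies between the finger pads; the fingertips stand 19 mm ahead of it and the grasp point (between the pads) is the TCP; z points along the fingers, y is the line along which they close (so a half turn about z gives the same grasp; the last joint's range is limited). The gripper opens to 85 mm and grips with 20 to 120 N. Pads are 22 mm wide; open, the fingers measure 114 mm over their backs; the gripper's body (76 mm by 85 mm) begins 54 mm behind the grasp point. The pads swing forward as they close: fully open they stand 13 mm farther back than shut.
Start: joints at [1.073, 0.383, 0.044, 1.598, -0.018, 1.161, -0.05], TCP at [0.253, -0.599, 0.25] pointing down, gripper open.
Joint ranges: [-2.61, 2.61], [-0.41, 2.15], [-1.48, 1.57], [0, 2.5], [-1.57, 4.71], [0.05, 1.97], [-2.85, 2.85]. Speed limits (rad/s): [2.79, 2.79, 3.14, 3.14, 3.14, 3.14, 3.14].

## Interface

Orientations are given as a unit quaternion [x, y, z, w].
In Python, from bench import move_ptp, movel, move_j, move_gripper, pause, inverse_kinematics, read_camera, camera_params, MotionError, sign_off, look_for, tip_of, read_time_s, read_qpos, read_joint_vel, read_effort, read_eef_pos, read_tcp_rot, read_ft_force, read_ft_torque, read_finger_gap, read_grasp_force gives the robot as it stands. Calls block until the motion is done:
- move_ptp(position, orientation): joint-space move of the TCP to a pose.
- movel(position, orientation=None, speed=0.15): straight line of the TCP; orientation=None keeps the orientation; speed is the mean speed in m/s.
- move_j(angles): joint-space move.
- move_gripper(opening, effort=None): finger opening in m; effort is the grip in N (None keeps the last); returns when the fingers have stopped.
- pause(seconds).
- inverse_kinematics(position, orientation): joint angles nearest the present ones, or None.
- read_camera(name): name is "scene" or "top" or "wrist"; returns the picture (400x640x3 uint8, red, green, blue); there is no depth.
- camera_params(name): a dict with "K" (3x3 intrinsics, pixels), "camera_from_world" (4x4, takes a point from world to camera coordinates). Camera axes: x right, y down, z forward; pixel columns grow to the right and rows downward; lengths in m; the calibration is good to about 2 mm. A picture is of the moment at which its call begins: read the wrist's pose just before it. camera_params takes no time and is no camera call; for the wrist camera it gives the pose at the moment of the call.
A pose or a line that the arm cannot do raises MotionError and nothing moves.
- sign_off(): hands the job in; it is judged then, once.
Trained networks look in the newest picture that a camera, given by its name, has taken for a name from the list of things; names that differ only in an ending like _2 or _b are one class to them, and where a whole thing is asked for, a point or a joint stands for the part that bears it (a point fixed in the world has none). Each returns a list of dicts, best first, with "confidence" (0 to 1); they miss things now and then, are a little off and sometimes report something else, mostly with a low value. They report only what shows in the picture. A call takes as long as a camera call. They do not tell look-alikes from the thing itself.
- look_for(camera, name): "at" ([column, row] in pixels, amid what is visible of it).
- tip_of(camera, name): "at" ([column, row] in pixels: a listed point, or the origin of a listed thing).
Readings, each from a call of its own:
- read_time_s(): time.
- read_qpos(): joint angles.
- read_joint_vel(): joint speeds.
- read_effort(): joint torques, N m.
- read_eef_pos(): TCP position.
- read_tcp_rot(): TCP orientation.
- read_ft_force(): force on the tool from outside, world axes, zero at the start.
- read_ft_torque(): the same for the moment, N m.
- read_finger_gap(): finger opening in m.
- read_grasp_force(): force on a finger pad.
Only numpy, scipy, OpenCV 4.12 (cv2) and the standard library are available. Lean on these libraries where they do the work, as an engineer would, in place of code of your own. Each camera call takes 0.05 s, during which the arm holds its last target. There are 200 camera calls.

## Task

Turn the crank of the soap dispenser clockwise until the drag suddenly lets go and the bar stands clear of the hood, and stop cranking within half a turn of that. Lift the bar out by its two ends, set it down flat on bare granite and let go; then take it again by its long sides and lower it gently, without dropping it, flat onto the floor of the white drying cradle between its two end walls. Let go of everything and leave the jar, the shaving brush and the mirror where they are.

Things in the scene. Friction and masses are not known exactly. Their poses are not given: they have to be found in the camera images.
- crank (a joint): Crank angle in rad about a vertical axis, growing clockwise seen from above; starts between 0 and 4. One turn drives the blue pusher, and the bar ahead of it, 60 mm out of the hood. A drag brake resists with about 7 N at the knob up to 13.0 rad, then lets go at once and the crank runs almost free (0.4 N). Do not pass 16.1 (half a turn further); hard stop at 17.5.
- crank_axis (a point): Point on the crank's axis, 108 mm above the granite, level with the knob's middle; axes of the dispenser (fixed, white, base and deck 14 mm thick). From here its hood, 96 mm wide (x) and 66 mm high, reaches 70 mm in +y and 105 mm in -y; the bar leaves by the mouth at that -y end, over an open deck 68 mm wide reaching 240 mm in -y.
- knob_mid (a point): Middle of the red crank knob: an upright round post 19 mm across and 41 mm tall, 42 mm from the crank axis. It spins freely on its own axis, so a gripper can hold it from above and lead it round without turning. The crank arm's top lies 20 mm below this point.
- bar_mid (a point): Centre of the loose pale green soap bar, 64 (x, long) x 42 (y) x 32 mm (z), 95 g. It starts on the deck under the hood, long way along crank_axis x. The blue pusher, 60 mm wide and as tall as the bar, with a red line on top that comes into view when the drag lets go, shoves it out by its +y side, so only its ends can be gripped. It then lies 155 mm in -y of the crank axis, 50 mm outside the mouth.
- dish_floor (a point): Centre of the floor of the white drying cradle (fixed), on which the bar rests, 12 mm above the granite. The floor is 71 mm long (x) between end walls 6 mm thick that rise 48 mm above it, and 62 mm wide (y), open at both sides. The bar's long way goes along x, either way round. Around x 0.50, y -0.135 (world) the granite is bare.
- jar: Bystander: clear jar with a red cap, 58 mm across, 75 mm tall; origin under its centre.
- brush: Bystander: white shaving brush with black bristles standing up, 36 mm across, 102 mm tall; origin under its centre.
- mirror: Bystander: small round mirror on a 76 mm wide steel foot, 125 mm tall; origin under its centre.
Things that resemble listed ones, but are neither listed nor needed, are in the scene too. There is more than one size of the part that bears bar_mid; the job needs the smaller. Leave any yellow look-alike of the part that bears dish_floor alone.

How it is judged:
By the outcome, as a careful person would: the job done as asked, in the order asked, and still so for the second after the job is handed in, with the robot touching nothing.
It also fails if it takes over 70 s, if anything falls off the work surface, if the arm or the gripper's body presses on something with over 40 N, if the wrist force passes 120 N, or if a joint passes its speed limit or range.

## Working session

There is one attempt and no reset: what is moved stays moved. The work goes in short steps, each a Python script; the robot and the scene stay as the last script left them, time stands still between calls to the robot, and variables do not carry over. Pictures are saved under pics/ and viewed, at most 10 in all, crops included, and the job is handed in when it is done.

```bash
ls; mkdir -p pics; python3 - <<'E'
from bench import *
import cv2,numpy as np
ims=[]
for c in ("scene","top"):
    im=read_camera(c); ims.append(im); cv2.imwrite(f"pics/{c}0.png",im[...,::-1])
    P=camera_params(c);print(c,np.round(P["K"],1).tolist(),np.round(P["camera_from_world"],3).tolist())
    for n in ("crank_axis","knob_mid","bar_mid","dish_floor","jar","brush","mirror"):
        print(n,[(np.round(d["at"]).tolist(),round(d["confidence"],2)) for d in tip_of(c,n)])
print(read_time_s(),read_tcp_rot(),read_eef_pos())
E
```

```text
pics
scene [[399.7, 0.0, 324.3], [0.0, 399.7, 196.6], [0.0, 0.0, 1.0]] [[0.646, 0.763, 0.011, -0.299], [0.622, -0.518, -0.587, -0.327], [-0.442, 0.386, -0.81, 1.331], [0.0, 0.0, 0.0, 1.0]]
crank_axis [([427.0, 139.0], 0.57)]
knob_mid [([441.0, 146.0], 0.59)]
bar_mid [([461.0, 199.0], 0.64), ([243.0, 340.0], 0.64), ([414.0, 175.0], 0.59), ([328.0, 282.0], 0.37)]
dish_floor [([168.0, 288.0], 0.86), ([231.0, 264.0], 0.56)]
jar [([326.0, 276.0], 0.72), ([243.0, 339.0], 0.29)]
brush [([387.0, 116.0], 0.56)]
mirror [([241.0, 338.0], 0.93)]
top [[382.1, 0.0, 322.6], [0.0, 382.1, 201.6], [0.0, 0.0, 1.0]] [[-0.009, -1.0, -0.003, -0.061], [-0.998, 0.009, -0.058, 0.552], [0.058, 0.002, -0.998, 1.153], [0.0, 0.0, 0.0, 1.0]]
crank_axis [([205.0, 189.0], 0.84)]
knob_mid [([209.0, 173.0], 0.64), ([433.0, 158.0], 0.59)]
bar_mid [([225.0, 136.0], 0.55)]
dish_floor [([414.0, 214.0], 0.79), ([460.0, 225.0], 0.76)]
jar [([361.0, 154.0], 0.56)]
brush [([190.0, 258.0], 0.6)]
mirror [([432.0, 156.0], 0.57)]
0.8 [ 9.80082742e-01  1.98589572e-01  1.42946863e-05 -9.12749854e-06] [ 0.25302664 -0.59873574  0.25029037]
```

View pics/scene0.png

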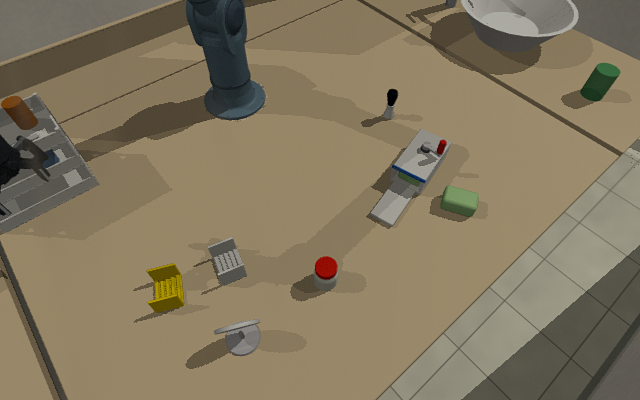

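View pics/top0.png

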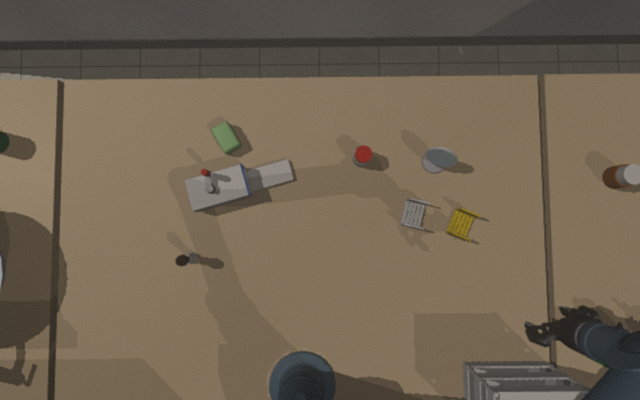

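The scene picture shows the dispenser with its grey crank hub near (425,147) and red knob near (441,146), and the larger loose soap near (460,200). The white cradle is at (227,262) and the yellow look-alike at (168,288). The top picture shows the hub near (210,188), the knob at (206,172), the deck end at about (292,172) and the white cradle at (414,214).

```bash
cat > h.py <<'E'
from bench import *
import cv2,numpy as np
from scipy.spatial.transform import Rotation as R
def ray(c,uv,z,P=None):
    P=P or camera_params(c);T=P["camera_from_world"];K=P["K"]
    d=T[:3,:3].T@np.linalg.solve(K,[uv[0],uv[1],1.]);o=-T[:3,:3].T@T[:3,3]
    return o+d*(z-o[2])/d[2]
def proj(c,X,P=None):
    P=P or camera_params(c);T=P["camera_from_world"];v=P["K"]@(T[:3,:3]@X+T[:3,3]);return v[:2]/v[2]
def down(a):  # tool down, closing line (tool y) at world angle a
    y=np.array([np.cos(a),np.sin(a),0]);z=np.array([0,0,-1.]);return R.from_matrix(np.c_[np.cross(y,z),y,z]).as_quat()
E
python3 - <<'E'
from h import *
f=lambda a:np.round(a,4).tolist()
for c,n,uv,z in [("top","axis",(205,189),.108),("top","axis_eye",(210,188),.1),("scene","axis",(427,139),.108),("top","knob",(209,173),.108),("scene","knob",(441,146),.108),("top","deckend",(292,172),.014),("scene","deckend",(383,219),.014),("top","dish",(414,214),.012),("scene","dish",(231,264),.012),("top","jar",(361,154),0),("scene","jar",(326,276),0),("top","brush",(190,258),0),("scene","brush",(387,116),0),("top","mir",(432,156),0),("scene","mir",(241,338),0),("top","bigbar",(225,136),.03)]:
    print(c,n,f(ray(c,uv,z)[:2]))
# wrist camera offset relative to TCP
P=camera_params("wrist");T=P["camera_from_world"];Rt=R.from_quat(read_tcp_rot()).as_matrix()
o=-T[:3,:3].T@T[:3,3]; print("cam in tool",f(Rt.T@(o-read_eef_pos())),f(Rt.T@T[:3,:3].T),f(P["K"]))
E
```

```text
top axis [0.5851, 0.2654]
top axis_eye [0.5886, 0.2537]
scene axis [0.5892, 0.2551]
top knob [0.6305, 0.2545]
scene knob [0.6303, 0.2644]
top deckend [0.644, 0.027]
scene deckend [0.6597, 0.0329]
top dish [0.5112, -0.3458]
scene dish [0.515, -0.3392]
top jar [0.7004, -0.1876]
scene jar [0.6817, -0.1803]
top brush [0.3826, 0.3434]
scene brush [0.3837, 0.3316]
top mir [0.6919, -0.4089]
scene mir [0.6737, -0.4171]
top bigbar [0.7544, 0.23]
cam in tool [0.0682, -0.0005, -0.1237] [[0.0008, -0.964, -0.2661], [1.0, 0.0008, 0.0001], [0.0001, -0.2661, 0.964]] [[297.1928, 0.0, 319.5246], [0.0, 297.1928, 195.1331], [0.0, 0.0, 1.0]]
```

```bash
python3 - <<'E'
from h import *
import json
f=lambda a:np.round(a,4).tolist()
def look(tag,names):
    P=camera_params("wrist");im=read_camera("wrist");cv2.imwrite(f"pics/{tag}.png",im[...,::-1])
    for n,z in names:
        for d in tip_of("wrist",n): print(tag,n,f(d["at"]),round(d["confidence"],2),f(ray("wrist",d["at"],z,P)[:2]))
    json.dump({k:np.array(v).tolist() for k,v in P.items()},open(f"pics/{tag}.json","w"))
move_ptp([.51,-.345,.22],down(-1.4)); print(f(read_qpos()),read_time_s())
look("w_dish",[("dish_floor",.012)])
move_ptp([.60,.20,.30],down(-1.3)); print(f(read_qpos()),read_time_s())
look("w_disp",[("crank_axis",.108),("knob_mid",.108),("bar_mid",.03)])
E
```

```text
[0.586, 0.3491, -0.0675, 1.7095, 0.0278, 1.0837, -0.8933] 2.1583
w_dish dish_floor [319.7, 170.8] 0.71 [0.5136, -0.3461]
w_dish dish_floor [435.9, 218.2] 0.67 [0.4806, -0.4913]
w_dish dish_floor [407.9, 29.4] 0.53 [0.6704, -0.4091]
[-0.072, 0.3429, -0.393, 1.5691, 0.137, 1.2576, -1.7902] 4.2667
w_disp crank_axis [258.7, 169.0] 0.67 [0.593, 0.2636]
w_disp knob_mid [266.3, 129.6] 0.68 [0.6356, 0.2648]
w_disp bar_mid [327.9, 40.2] 0.56 [0.7501, 0.2285]
```

```bash
cd pics; python3 -c "
import cv2
a=cv2.imread('w_dish.png')[90:260,210:460];b=cv2.imread('w_disp.png')[60:290,170:520]
cv2.imwrite('c1.png',cv2.resize(a,None,fx=3,fy=3,interpolation=2));cv2.imwrite('c2.png',cv2.resize(b,None,fx=2.2,fy=2.2,interpolation=2))"
```

```text
(no output)
```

View pics/c1.png

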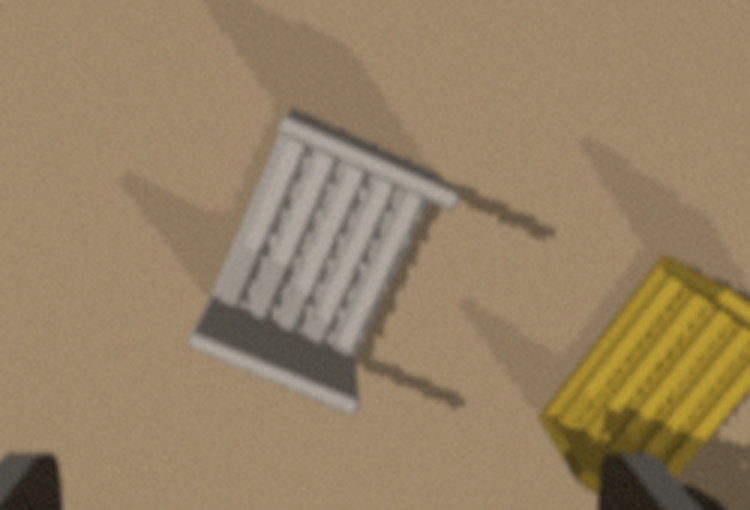

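View pics/c2.png

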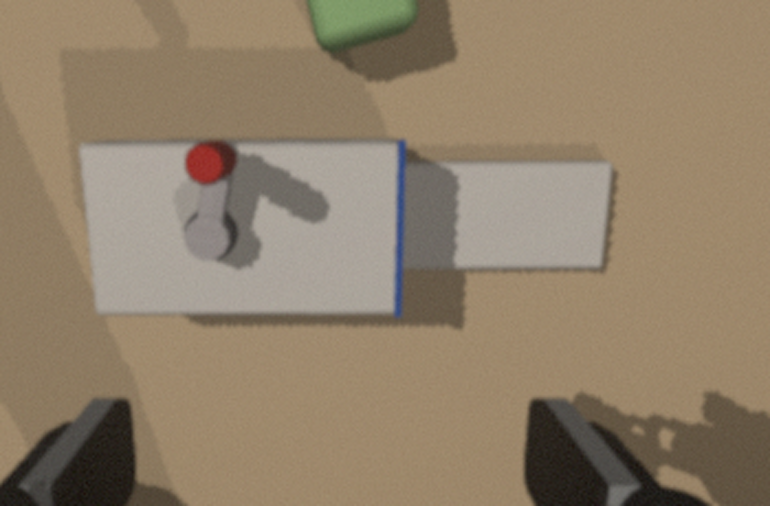

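The first crop shows the white cradle's upper wall strip from (284,123) to (455,203) and its lower strip from (192,341) to (356,406). The second shows the hood's top corners at (82,145), (402,141), (398,315) and (97,313), the knob top at (207,163), and the deck end at (612,163) and (603,270).

```bash
python3 - <<'E'
from h import *
import json
f=lambda a:np.round(a,4).tolist()
L=lambda t:{k:np.array(v) for k,v in json.load(open(f"pics/{t}.json")).items()}
P=L("w_dish");r=lambda p,z:ray("w",(210+(p[0]+.5)/3-.5,90+(p[1]+.5)/3-.5),z,P)[:2]
q=[r(p,.060) for p in [(284,123),(455,203),(192,341),(356,406)]]
c=np.mean(q,0);xa=(q[0]+q[1]-q[2]-q[3])/2;ya=q[0]-q[1]+q[2]-q[3]
print("dish",f(c),"len",np.linalg.norm(xa),"xang",np.arctan2(*xa[::-1]),"yang",np.arctan2(*ya[::-1]),np.linalg.norm(ya)/2)
P=L("w_disp");r=lambda p,z:ray("w",(170+(p[0]+.5)/2.2-.5,60+(p[1]+.5)/2.2-.5),z,P)[:2]
for z in(.066,.08):
    h=[r(p,z) for p in [(82,145),(402,141),(398,315),(97,313)]]
    d=(h[1]+h[2]-h[0]-h[3])/2; w=(h[0]+h[1]-h[2]-h[3])/2
    u=d/np.linalg.norm(d); mouth=(h[1]+h[2])/2; back=(h[0]+h[3])/2
    print(z,"len",np.linalg.norm(d),"wid",np.linalg.norm(w),"-y ang",np.arctan2(*d[::-1]),"x ang",np.arctan2(*w[::-1]),"axis from mouth",f(mouth-u*.105),"from back",f(back+u*.07))
e=[r(p,.014) for p in [(612,163),(603,270)]]
m=(e[0]+e[1])/2;print("deckend",f(m),"axis",f(m-u*.24), "w",np.linalg.norm(e[0]-e[1]))
print("knob",f(r((207,163),.1285)),"hub",f(r((207,236),.1)))
E
```

```text
dish [0.5128, -0.3432] len 0.07672778904164586 xang -0.25143974179413453 yang 1.3239666342096759 0.059551732635822814
0.066 len 0.17097078637950688 wid 0.09501650053976442 -y ang -1.3002210524037716 x ang 0.26663562576202404 axis from mouth [0.5901, 0.2636] from back [0.5912, 0.2598]
0.08 len 0.16426958274895412 wid 0.09129232676795926 -y ang -1.3002210524037712 x ang 0.2666356257620239 axis from mouth [0.592, 0.2657] from back [0.5948, 0.2554]
deckend [0.6538, 0.0314] axis [0.5897, 0.2626] w 0.06746840365910012
knob [0.6331, 0.2631] hub [0.5948, 0.2598]
```

```bash
cat > crank.py <<'E'
from h import *
Q=down(-1.3);C=np.array([.591,.262]);Z=.113
def at(phi,c=C,r=.042): return [*(c+r*np.array([np.cos(phi),np.sin(phi)])),Z]
def step(phi,speed=.1,c=C):
    movel(at(phi,c),Q,speed=speed); F=read_ft_force()
    t=np.array([np.sin(phi),-np.cos(phi)]);n=np.array([np.cos(phi),np.sin(phi)])
    e=read_eef_pos()
    return F[:2]@t,F[:2]@n,F[2],read_grasp_force(),read_finger_gap(),*(e[:2]-at(phi,c)[:2])*1e3
E
python3 - <<'E'
from crank import *
move_gripper(.045,40)
p=at(.02);move_ptp([p[0],p[1],.17],Q);movel(p,Q,speed=.12)
print(read_ft_force());move_gripper(.0,40);print(read_finger_gap(),read_grasp_force(),read_ft_force())
for phi in -np.arange(.2,1.3,.25): print(round(phi,2),np.round(step(phi),2))
print(read_time_s())
cv2.imwrite("pics/cr1.png",read_camera("wrist")[...,::-1])
E
```

```text
[-0.92790858  0.22558301 -0.28388595]
0.017687536825860887 39.4699231985669 [-0.01433955 -0.4814424   3.36202474]
-0.2 [-7.700e-01  8.000e-01  5.300e+00  4.007e+01  2.000e-02  1.080e+00
  6.900e-01]
-0.45 [ 1.640e+00 -1.230e+00  8.220e+00  4.054e+01  2.000e-02  4.700e-01
 -1.210e+00]
-0.7 [ 1.36e+00  2.30e-01  9.03e+00  4.06e+01  2.00e-02  2.30e-01 -1.09e+00]
-0.95 [ 8.800e-01 -1.200e-01  9.180e+00  4.062e+01  2.000e-02  1.400e-01
 -7.400e-01]
-1.2 [ 5.400e-01  2.000e-01  8.810e+00  4.062e+01  2.000e-02  2.200e-01
 -5.000e-01]
7.8417
```

View pics/cr1.png

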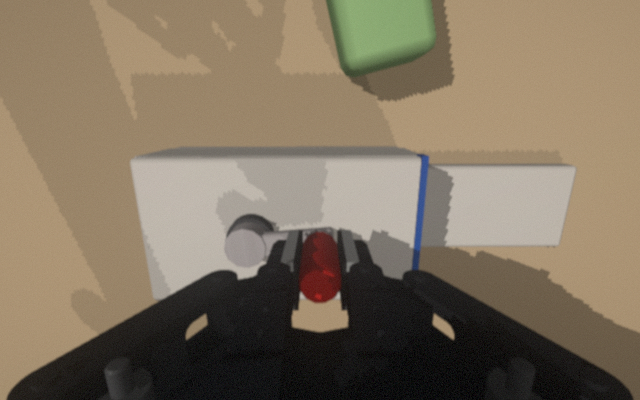

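```bash
sed -i 's/Z=.113/Z=.1155/' crank.py; cat >> crank.py <<'E'
PSI=.269
X=np.array([np.cos(PSI),np.sin(PSI)]);Y=np.array([-np.sin(PSI),np.cos(PSI)])
def front(tag):
    P=camera_params("wrist");im=read_camera("wrist");cv2.imwrite(f"pics/{tag}.png",im[...,::-1])
    # rectify: dispenser-frame map at bar-top height, 1 mm/px; rows: -y 90..250, cols x -60..60
    P_=np.array([proj("w",np.r_[C+x*1e-3*X-y*1e-3*Y,.046],P) for y in range(90,250) for x in range(-60,60)],np.float32).reshape(160,120,2)
    rec=cv2.remap(im,P_[...,0],P_[...,1],cv2.INTER_LINEAR)
    hsv=cv2.cvtColor(rec,cv2.COLOR_RGB2HSV);m=(hsv[...,0]>35)&(hsv[...,0]<80)&(hsv[...,1]>50)
    m=cv2.morphologyEx(m.astype(np.uint8),cv2.MORPH_OPEN,np.ones((5,5)))
    cv2.imwrite(f"pics/{tag}_r.png",rec[...,::-1])
    ys,xs=np.nonzero(m);
    if len(ys)<30: return None
    rows=np.nonzero(m[:,50:70].sum(1)>10)[0]
    return rows.min()+90,rows.max()+90,xs.min()-60,xs.max()-60
E
python3 - <<'E'
from crank import *
for phi in -np.arange(1.5,6.6,.35):
    s=step(phi,.14)
    print(round(phi,2),np.round(s,1).tolist())
print(front("cr2"),phi,read_time_s())
E
```

```text
-1.5 [3.6, -1.7, 4.4, 42.3, 0.0, -3.0, -0.3]
-1.85 [3.6, -2.0, -0.1, 41.9, 0.0, -2.0, 0.8]
-2.2 [3.4, -4.3, -3.4, 41.5, 0.0, -0.7, 1.0]
-2.55 [3.8, -4.5, -5.2, 41.3, 0.0, 0.1, 1.0]
-2.9 [2.3, -5.3, -7.7, 41.0, 0.0, 0.6, 0.8]
-3.25 [2.1, -5.0, -7.4, 41.1, 0.0, 0.8, -0.9]
-3.6 [3.9, -4.1, -7.8, 41.1, 0.0, 0.7, -0.2]
-3.95 [2.5, -3.0, -8.1, 41.1, 0.0, 0.5, -0.5]
-4.3 [3.0, -2.1, -7.7, 41.1, 0.0, 0.2, -0.4]
-4.65 [3.9, -1.4, -8.6, 41.1, 0.0, 0.2, -0.2]
-5.0 [2.1, 0.0, -9.0, 41.0, 0.0, 0.3, -0.0]
-5.35 [1.3, 1.8, -9.2, 40.9, 0.0, -0.1, 0.4]
-5.7 [0.8, 4.2, -11.3, 40.8, 0.0, 0.8, -0.4]
-6.05 [2.9, 3.6, -10.3, 40.9, 0.0, 1.1, -2.3]
-6.4 [2.6, 2.7, -9.5, 41.0, 0.0, 0.3, -2.6]
None -6.400000000000001 11.8083
```

View pics/cr2.png

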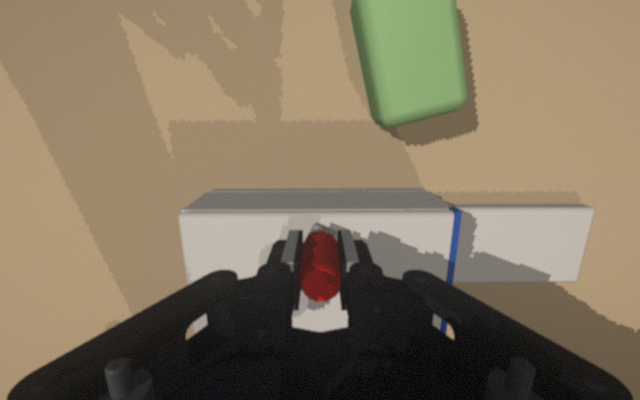

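The knob is held at (320,265), the mouth is at about (455,245), and no bar shows outside it yet. That means the crank started near 0, so I continue.

```bash
python3 - <<'E'
from crank import *
for phi in -np.array([6.75,7.1,7.45,7.8,8.15,8.5,8.85]):
    s=step(phi,.14)
    print(round(phi,2),np.round(s,1).tolist(),front("cr3") if phi<-7.7 else "")
print(read_time_s())
E
```

```text
-6.75 [4.0, 3.2, -8.5, 41.2, 0.0, -0.6, -2.4] 
-7.1 [3.1, 3.1, -8.6, 41.4, 0.0, -1.5, -1.8] 
-7.45 [3.6, 3.1, -9.1, 41.4, 0.0, -1.9, -0.9] 
-7.8 [3.5, 3.0, -8.8, 41.5, 0.0, -2.2, 0.1] (np.int64(114), np.int64(126), np.int64(-29), np.int64(32))
-8.15 [3.9, 3.0, -9.2, 41.3, 0.0, -2.1, 1.3] (np.int64(115), np.int64(129), np.int64(-29), np.int64(32))
-8.5 [2.3, 0.7, -12.7, 41.0, 0.0, -0.8, 1.6] (np.int64(116), np.int64(132), np.int64(-29), np.int64(31))
-8.85 [2.1, -2.0, -16.5, 40.6, 0.0, 0.0, 1.7] (np.int64(118), np.int64(136), np.int64(-29), np.int64(31))
13.8167
```

```bash
sed -i 's/Z=.1155/Z=.1148/' crank.py; python3 - <<'E'
from crank import *
for phi in -np.r_[9.2:11.7:.35,11.9:13.7:.3]:
    s=step(phi,.14)
    fr=front("cr4") if phi<-10 else None
    print(round(phi,2),np.round(s,1).tolist(),fr and [int(v) for v in fr])
    if phi<-12 and fr and fr[1]>=176: break
print(read_time_s())
E
```

```text
-9.2 [2.1, -2.9, -15.8, 40.7, 0.0, 0.7, 1.4] None
-9.55 [3.3, -4.1, -15.9, 40.7, 0.0, 1.2, 1.5] None
-9.9 [3.4, -3.0, -14.7, 40.9, 0.0, 1.4, 0.7] None
-10.25 [2.7, -2.3, -12.8, 41.1, 0.0, 1.3, 0.2] [123, 148, -29, 33]
-10.6 [2.6, -1.8, -10.9, 41.2, 0.0, 1.2, -0.0] [124, 151, -28, 34]
-10.95 [4.4, -1.0, -11.9, 41.2, 0.0, 1.4, -0.2] [124, 155, -28, 36]
-11.3 [4.1, 0.4, -9.9, 41.4, 0.0, 0.8, -0.2] [123, 158, -28, 38]
-11.65 [2.4, -0.1, -8.0, 41.5, 0.0, 0.6, -0.1] [125, 161, -28, 39]
-11.9 [0.6, 0.6, -8.0, 41.6, 0.0, 0.5, 0.1] [127, 164, -28, 40]
-12.2 [2.9, 2.6, -6.8, 41.7, 0.0, 1.4, -2.0] [131, 167, -28, 40]
-12.5 [2.1, 1.8, -6.1, 41.7, 0.0, 0.8, -1.9] [134, 170, -28, 40]
-12.8 [6.0, 1.5, -3.8, 42.1, 0.0, 0.0, -2.9] [137, 173, -28, 39]
-13.1 [-0.4, 4.4, -6.6, 41.7, 0.0, 0.5, -0.3] [139, 176, -28, 39]
17.6333
```

```bash
python3 - <<'E'
from crank import *
for phi in (-13.3,-13.45):
    s=step(phi,.1); print(np.round(s,1).tolist())
e=read_eef_pos();move_gripper(.032,20);movel([e[0],e[1],.19],speed=.2)
m=C-.155*Y
move_ptp([*m,.20],down(PSI-np.pi)); print(read_qpos())
print(front("bar1"),read_time_s())
im=cv2.imread("pics/bar1_r.png");cv2.imwrite("pics/v.png",np.hstack([cv2.resize(cv2.imread("pics/bar1.png"),(640,400))[:,140:500],cv2.resize(im,(300,400))]))
E
```

```text
[-0.1, 3.8, -6.8, 41.7, 0.0, 0.5, -0.2]
[-0.2, 4.1, -5.9, 41.8, 0.0, 0.2, -0.4]
[-0.7749536   0.49470785  0.70143233  1.69148143 -0.35298971  1.08905694
 -2.83570943]
(np.int64(143), np.int64(185), np.int64(-31), np.int64(30)) 20.0333
```

View pics/v.png

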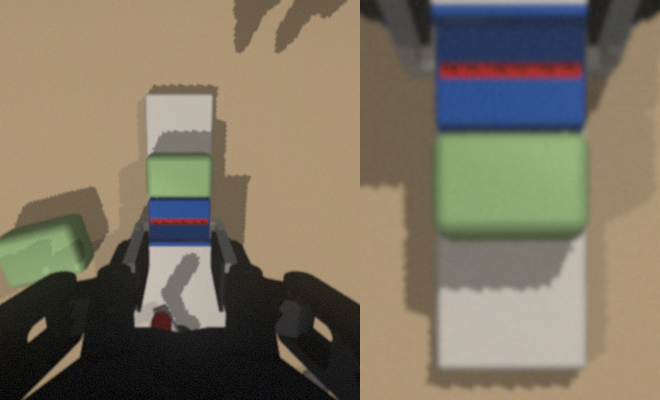

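The drag has let go. The red line shows on the pusher at about (180,222) in the picture, and the bar lies clear of the hood at about (180,175), square to the deck. I look again with the wrist half a turn round, because joint 7 is near its limit.

```bash
python3 - <<'E'
from crank import *
m=C-.162*Y
move_ptp([*m,.19],down(PSI)); print(np.round(read_qpos(),2))
print(front("bar2"),read_time_s())
P=camera_params("wrist");print([(d["confidence"],[X@(ray("w",d["at"],.03,P)[:2]-C),Y@(ray("w",d["at"],.03,P)[:2]-C)]) for d in tip_of("wrist","bar_mid")])
E
```

```text
[ 0.61  0.8  -1.25  1.63  0.78  1.3  -0.5 ]
(np.int64(142), np.int64(180), np.int64(-31), np.int64(30)) 22.0917
[(0.85, [np.float64(-0.002360999751475176), np.float64(-0.16477232563370933)]), (0.61, [np.float64(0.14285931561790877), np.float64(-0.0753791632485469)])]
```

```bash
cat > place.py <<'E'
from crank import *
def touch_down(x,y,z0,q,zmin):
    z=z0
    movel([x,y,z0],q,speed=.1); pause(.15); f0=read_ft_force()[2]
    while z>zmin:
        z-=.0008; movel([x,y,z],q,speed=.02); f=read_ft_force()[2]-f0
        if f>3: break
    print("down z",z,"eef",np.round(read_eef_pos(),4),"dF",f); return z
E
python3 - <<'E'
from place import *
m=C-.162*Y-.001*X; q=down(PSI)
move_gripper(.085,35); movel([*m,.038],q,speed=.12)
print(read_ft_force(),read_eef_pos()); move_gripper(0,35); print(read_finger_gap(),read_grasp_force(),read_ft_force())
movel([*m,.15],q,speed=.12); print(read_finger_gap(),read_grasp_force(),read_ft_force(),read_time_s())
for a in (-.25,-.25+np.pi,PSI,.0,np.pi/2,-np.pi/2):
    s=inverse_kinematics([.5,-.135,.15],down(a)); print(round(a,2),None if s is None else np.round(s,2))
E
```

```text
[0.53021152 0.00391473 0.77101477] [0.63386235 0.10591488 0.03908747]
0.06291690932473816 40.696901679039 [-0.76538454 -0.22843397  3.75044601]
0.06310316925279817 40.21403253078461 [-0.49438684  0.68449427 -0.81701568] 25.5333
-0.25 [ 1.22  0.63 -1.29  1.96  0.69  1.1  -0.62]
2.89 [-0.77  0.5   1.16  2.04 -0.56  0.97 -2.7 ]
0.27 [ 1.26  0.7  -1.36  1.96  0.76  1.15 -0.15]
0.0 [ 1.24  0.66 -1.32  1.96  0.73  1.12 -0.39]
1.57 [ 1.29  0.83 -1.47  1.96  0.89  1.24  1.06]
-1.57 [ 1.06  0.46 -1.03  1.96  0.47  0.99 -1.77]
```

```bash
python3 - <<'E'
from place import *
a=-.25; q=down(a)
move_ptp([.5,-.135,.15],q); print(read_finger_gap())
z=touch_down(.5,-.135,.028,q,.018)
move_gripper(.085,35); e=read_eef_pos()
movel([e[0],e[1],.15],speed=.2)
q2=down(a-np.pi/2); move_ptp([.5,-.135,.19],q2); print(np.round(read_qpos(),2))
P=camera_params("wrist");im=read_camera("wrist")
print([(d["confidence"],ray("w",d["at"],.016,P)[:2]) for d in tip_of("wrist","bar_mid")])
g=np.array([proj("w",np.array([.5+(c-70)*1e-3,-.135+(70-r)*1e-3,.032]),P) for r in range(140) for c in range(140)],np.float32).reshape(140,140,2)
rec=cv2.remap(im,g[...,0],g[...,1],1);hsv=cv2.cvtColor(rec,cv2.COLOR_RGB2HSV)
m=((hsv[...,0]>35)&(hsv[...,0]<80)&(hsv[...,1]>50)).astype(np.uint8)
c=max(cv2.findContours(m,0,1)[0],key=cv2.contourArea);(u,v),wh,an=cv2.minAreaRect(c)
print("bar",.5+(u-70)*1e-3,-.135+(70-v)*1e-3,wh,an,read_time_s())
cv2.imwrite("pics/gr.png",np.hstack([im[...,::-1],cv2.resize(rec,(400,400))[...,::-1]])[:, 100:900])
E
```

```text
0.06308736293053598
down z 0.024000000000000007 eef [ 0.5002 -0.135   0.025 ] dF 8.445894648844302
[ 1.06  0.37 -1.02  1.93  0.37  1.04 -1.94]
[(0.67, array([ 0.49780766, -0.13286702]))]
bar 0.5028823547363281 -0.13497059631347658 (62.81672286987305, 40.26091003417969) 14.03624439239502 31.8
```

View pics/gr.png

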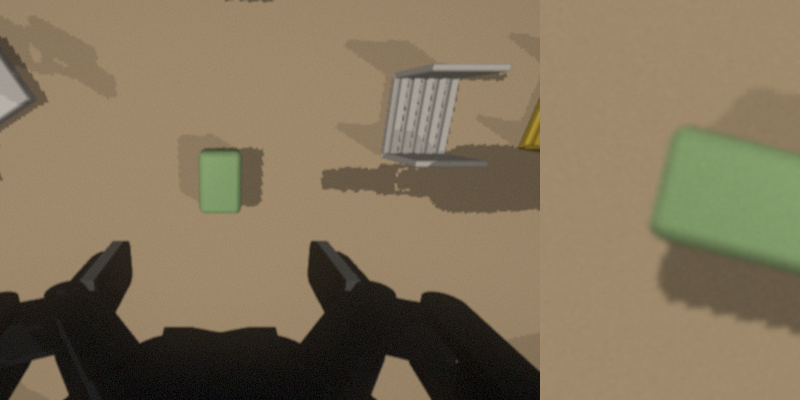

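The bar lies flat on the granite at about (220,181), aligned with the cradle, and the right-hand panel confirms it. The fit has only 3.5 mm of play at each end. So I view the cradle from the opposite side to cancel the calibration bias, rectifying both views to wall-top height.

```bash
python3 - <<'E'
from place import *
import json
move_ptp([.51,-.345,.22],down(-1.82+np.pi)); print(np.round(read_qpos(),2))
P2=camera_params("wrist");im2=read_camera("wrist");print(read_time_s())
P1={k:np.array(v) for k,v in json.load(open("pics/w_dish.json")).items()};im1=cv2.imread("pics/w_dish.png")[...,::-1]
c=np.array([.5128,-.3432]);t=-.25;u=np.array([np.cos(t),np.sin(t)]);v=np.array([-np.sin(t),np.cos(t)])
o=[]
for P,im in((P1,im1),(P2,im2)):
    # H: panel px (cols: along x, 0.3 mm/px ; rows: -y) at z=.06 ; panel 400x300
    src=np.float32([[0,0],[399,0],[399,299],[0,299]])
    dst=np.float32([proj("w",np.r_[c+(x-200)*3e-4*u-(y-150)*3e-4*v,.060],P) for x,y in src])
    H=cv2.getPerspectiveTransform(src,dst)
    o.append(cv2.warpPerspective(im,H,(400,300),flags=cv2.INTER_CUBIC|cv2.WARP_INVERSE_MAP))
o=np.hstack(o)[...,::-1].copy()
g=[cv2.cvtColor(o[100:200,i:i+400],6).mean(0) for i in (0,400)]
for x in g: print([int(k) for k in x[50:100:2]],[int(k) for k in x[300:350:2]])
cv2.imwrite("pics/dd.png",o)
E
```

```text
[ 1.41  0.69 -1.24  1.67  0.68  1.29  1.36]
34.6167
[139, 139, 139, 138, 137, 138, 140, 144, 151, 158, 162, 163, 160, 153, 141, 124, 106, 92, 82, 78, 77, 77, 78, 78, 78] [146, 146, 146, 146, 147, 148, 147, 143, 138, 136, 140, 148, 156, 162, 165, 163, 157, 143, 124, 103, 87, 80, 83, 92, 104]
[81, 77, 79, 82, 94, 112, 131, 150, 162, 169, 172, 170, 165, 156, 147, 138, 133, 135, 138, 141, 142, 142, 142, 142, 141] [78, 78, 78, 78, 78, 81, 85, 98, 113, 133, 147, 160, 166, 169, 167, 163, 156, 150, 144, 142, 141, 142, 143, 143, 144]
```

View pics/dd.png

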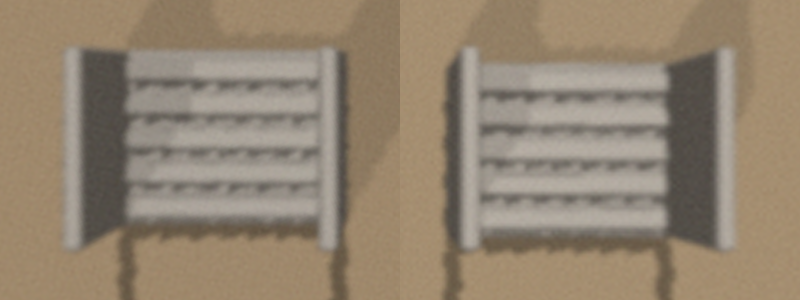

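Averaging both views puts the cradle centre 0.2 mm in -x and 0.5 mm in +y of my estimate, with the angle confirmed (walls at columns 72 and 328, then 70 and 326). Next I regrip the bar by its long sides and place it.

```bash
python3 - <<'E'
from place import *
import sys
t=-.25;u=np.array([np.cos(t),np.sin(t)]);v=np.array([-np.sin(t),np.cos(t)])
D=np.array([.5128,-.3432])-.0002*u+.0005*v
q=down(-1.82+np.pi); q=down(t-np.pi/2+np.pi)
b=np.array([.5002,-.135])
move_gripper(.08,35); move_ptp([*b,.13],q); movel([*b,.025],q,speed=.12); print(read_eef_pos(),read_ft_force())
move_gripper(0,35); print(read_finger_gap(),read_grasp_force(),read_ft_force())
movel([*b,.15],q,speed=.15); print(read_finger_gap(),read_time_s())
move_ptp([*D,.15],q); movel([*D,.092],q,speed=.12); pause(.2); f0=read_ft_force(); print(f0,read_eef_pos())
for z in (.084,.078,.07,.055,.045):
    movel([*D,z],q,speed=.05); f=read_ft_force()-f0; print(z,np.round(f,1),read_finger_gap())
    if np.linalg.norm(f)>6: print("contact"); sys.exit()
touch_down(*D,.0405,q,.033)
print(np.round(read_ft_force()-f0,1),read_time_s())
E
```

```text
[ 0.5009666  -0.13500618  0.02566519] [-0.38414709 -0.30205366  0.5768243 ]
0.04167810412685177 37.78866469860077 [-1.16804707 -0.47577038  4.56700091]
0.04145579071483653 38.1917
[-0.27649416 -0.03752732 -0.76585713] [ 0.51353089 -0.34293886  0.09308347]
0.084 [ 1.1 -0.6 -0.3] 0.04140362276998711
0.078 [-0.1  0.6  0.5] 0.041235056751643184
0.07 [ 0.1  0.5 -1.1] 0.04136005201617774
0.055 [ 1.  -0.7  0.4] 0.04115770138692705
0.045 [-0.1 -0.   0.1] 0.04146224977736505
down z 0.03729999999999999 eef [ 0.5128 -0.3427  0.0378] dF 3.538777764224164
[-0.9  0.3  3.6] 42.95
```

```bash
python3 - <<'E'
from place import *
move_gripper(.07,35); e=read_eef_pos(); movel([e[0],e[1],.20],speed=.15)
q=read_tcp_rot(); move_ptp([.47,-.25,.27],q); pause(.3)
w=read_camera("wrist");s=read_camera("scene");t=read_camera("top");print(read_time_s(),read_ft_force())
o=np.hstack([cv2.resize(w[60:340,80:560],(400,233)),cv2.resize(s[230:370,130:370],(400,233))])
o=np.vstack([o,cv2.resize(t[90:280,150:500],(800,366))[:366]])
cv2.imwrite("pics/fin.png",o[...,::-1])
E
```

```text
45.5917 [0.20914329 0.19984461 0.18315955]
```

View pics/fin.png

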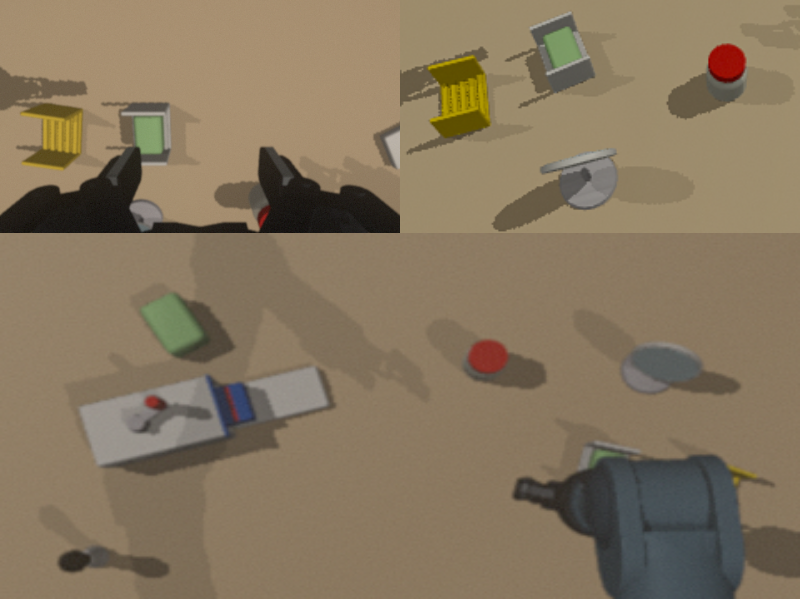

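The bar lies flat between the white cradle's end walls, at about (148,135) in the wrist view and (563,48) in the scene view. The jar, mirror and brush are where they were, and the gripper is clear.

```bash
python3 -c "
from bench import *
print(sign_off())"
```

```text
the job is handed in; nothing more can be done
None
```

The job is done and handed in at about 46 s: I cranked to the release and stopped about 0.4–0.6 rad past it, set the bar down on bare granite, then lowered it flat into the white cradle, with the jar, brush and mirror untouched.

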